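Lock the pulley on its axle with the sprung linchpin

TASK

Secure the pulley on the bench stand: take the linchpin with the red grip and the brass wire loop from the wooden rack, push it from above down through the cross hole in the square axle end until its collar sits on the axle, with the open loop pointing out past the axle's free end, and let go of it. Then swing the loop down over the axle's end until it snaps fully shut round the axle. Leave the plain blue pin standing in the rack.

Things in the scene. Friction and masses are not known exactly. Their poses are not given: they have to be found in the camera images.
- linch_pin: Linchpin, red grip, upright in a wooden rack (56x170x62 mm). Origin: on its axis, under its collar; z up, y along the loop hinge, loop points to -x. Below: steel pin 9 mm thick, 54 long, last 10 tapered. Above: collar 34 mm wide, 4 thick; grip 26 (x) by 14 (y) mm, from 4 to 46 mm up: pinch across y. Loop hinge at x -18, z +8 mm. 0.1 to 0.2 kg.
- loop (a joint): Swing of the brass wire loop, rad: 0 open, 15 degrees above level, pointing to the pin's -x; grows downward; 0.26 level; 1.83 shut, parallel to the pin. An over-centre spring holds it open below about 0.35 and snaps it shut beyond about 0.6; under 1 N at its end moves it. Wire 5 mm, 66 mm from hinge to end bar, 47 mm clear between the legs: it passes over the axle end and embraces it.
- loop_end (a point): Middle of the loop's outer cross bar (5 mm wire), the place to press down. Starts 82 mm to -x of the pin's axis and 25 mm above the collar's underside; moves on a 66 mm arc about the hinge.
- cross_hole (a point): Centre of the cross hole's mouth in the level top face of the 32 mm square steel axle end, 121 mm above the bench, on the fixed pulley stand. Hole vertical, right through, 16 mm wide, countersunk to 24. Axes: z up, x along the axle to the pulley; the free end is 28 mm to -x, roughly towards the robot. Washer from 27 mm, pulley (70 mm wide, top at 140 mm) from 34 mm to +x.
- plain_pin: Plain pin with a blue grip and no loop, otherwise the same size and origin, in the rack's other socket, 110 mm from the linchpin. Not to be used.

How it is judged:
By the outcome, as a careful person would: the job done as asked, in the order asked, and still so for the second after the job is handed in, with the robot touching nothing.
It also fails if it takes over 48 s, if anything falls off the work surface, if the arm or the gripper's body presses on something with over 40 N, if the wrist force passes 120 N, or if a joint passes its speed limit or range.

ROBOT

A 7-joint arm with a two-finger parallel gripper is mounted at the origin on a cart in front of the work surface, level with it; the furniture and walls round the work are solid. World frame = base frame: x ahead of the robot, y to its left, z up, the work surface at z = 0. Lengths are in mm, angles in rad, forces in N, time in s.
With the tool pointing down it reaches from about 400 to 900 mm from the base axis. Payload 5.5 kg.
Tool frame: the origin (TCP) lies midway between the tips of the shut fingers; the grasp point (between the pads) lies 19 mm behind it; z points along the fingers, y is the line along which they close (so a half turn about z gives the same grasp; the last joint's range is limited). The gripper opens to 92 mm and grips with 3 to 60 N. Pads are 19 mm wide; open, the fingers measure 130 mm over their backs; the gripper's body (75 mm by 190 mm) begins 47 mm behind the grasp point.
Start: joints at [-0.934, 0.501, -0.427, 1.55, 0.221, 1.138, -0.21], TCP at [237.313, 605.13, 198.129] pointing down, gripper open.
Joint ranges: [-2.88, 2.88], [-0.31, 2.03], [-1.54, 1.56], [0.2, 2.42], [-1.41, 4.55], [0.19, 2.02], [-2.57, 2.57]. Speed limits (rad/s): [2.57, 2.57, 3.14, 3.14, 3.14, 3.14, 3.14].

INTERFACE

Orientations are given as a rotation vector (axis times angle).
In Python, from bench import move_ptp, move_straight, move_joints, move_gripper, pause, inverse_kinematics, get_state, camera, camera_info, MotionError, sign_off gives the robot as it stands. The module is installed in compiled form; this text tells all that it offers. Calls block until the motion is done:
- move_ptp(position, orientation): joint-space move of the TCP to a pose.
- move_straight(position, rot=None, max_speed=150): straight line of the TCP; rot=None keeps the orientation; max_speed is the mean speed in mm/s.
- move_joints(angles): joint-space move.
- move_gripper(opening): finger opening in mm; the grip force is fixed at half the most; returns when the fingers have stopped.
- pause(seconds).
- inverse_kinematics(position, orientation): joint angles nearest the present ones, or None.
- get_state(): the state.
- camera(name): name is "scene" or "top" or "wrist"; returns (picture, depth): 384x512x3 uint8, blue, green, red; 384x512 float32, mm along the optical axis (not along the pixel's ray), 0 where there is no reading.
- camera_info(name): a dict with "mtx" (3x3 intrinsics, pixels), "pose" (4x4, takes a point from camera to world coordinates). Camera axes: x right, y up, looking along -z (the intrinsics and any distortion apply to the point x, -y, -z); pixel columns grow to the right and rows downward; lengths in mm; the calibration is good to about 2 mm. A picture is of the moment at which its call begins: read the wrist's pose just before it. camera_info takes no time and is no camera call; for the wrist camera it gives the pose at the moment of the call.
A pose or a line that the arm cannot do raises MotionError and nothing moves.
- sign_off(): hands the job in; it is judged then, once.
The state is a dict: "t": time; "joints": joint angles; "dq": joint speeds; "joint_efforts": joint torques, N m; "eef_pos": TCP position; "ee_rot": TCP orientation; "force": force on the tool from outside, world axes, zero at the start; "wrist_torque": the same for the moment, N m; "width": finger opening in mm; "grasp_force": force on a finger pad.
Only numpy, scipy, OpenCV 4.12 (cv2) and the standard library are available. Lean on these libraries where they do the work, as an engineer would, in place of code of your own. Each camera call takes 0.05 s, during which the arm holds its last target. There are 200 camera calls.

## Working session

There is one attempt and no reset: what is moved stays moved. The work goes in short steps, each a Python script; the robot and the scene stay as the last script left them, time stands still between calls to the robot, and variables do not carry over. Pictures are saved under pics/ and viewed, at most 10 in all, crops included, and the job is handed in when it is done.

```bash
mkdir -p pics; python3 - <<'E'
from bench import *
import cv2,numpy as np
for n in("scene","top"):
    p,d=camera(n);cv2.imwrite(f"pics/{n}0.png",p);np.save(f"{n}0.npy",d)
    i=camera_info(n);print(n,np.round(i["mtx"],1).tolist(),np.round(i["pose"],3).tolist(),[k for k in i])
a=np.hstack([cv2.imread("pics/scene0.png"),cv2.imread("pics/top0.png")])
cv2.imwrite("pics/both0.png",cv2.resize(a,(800,300)))
s=get_state();print(s)
E
```

```text
scene [[471.7, 0.0, 259.5], [0.0, 471.7, 184.3], [0.0, 0.0, 1.0]] [[0.736, 0.377, -0.562, -158.413], [-0.677, 0.401, -0.617, -574.542], [-0.007, 0.835, 0.551, 723.79], [0.0, 0.0, 0.0, 1.0]] ['mtx', 'pose']
top [[357.3, 0.0, 252.7], [0.0, 357.3, 190.5], [0.0, 0.0, 1.0]] [[0.052, 0.975, -0.215, 287.093], [-0.999, 0.052, -0.007, 94.757], [0.004, 0.215, 0.977, 946.603], [0.0, 0.0, 0.0, 1.0]] ['mtx', 'pose']
{'t': 0.1, 'joints': array([-0.93381105,  0.5017626 , -0.42678724,  1.5513239 ,  0.2208059 ,
        1.13832499, -0.21027331]), 'dq': array([-0.00011954, -0.00130686,  0.00039144, -0.00162215,  0.00162108,
        0.00089427, -0.00209485]), 'joint_efforts': array([-1.13699757e-02, -5.67874646e+01, -5.83846316e+00, -2.79911757e+01,
       -6.89515751e-02,  2.42532830e-02,  6.13100133e-05]), 'eef_pos': array([237.14401428, 604.46510628, 197.18397665]), 'ee_rot': array([-5.83573337e-01, -3.08653430e+00,  2.71185408e-03]), 'force': array([ 0.05400074, -0.38373019, -0.38811365]), 'wrist_torque': array([-0.01524841,  0.02648451,  0.06204754]), 'grasp_force': 0.0, 'width': 92.10718095738545}
```

View pics/top0.png

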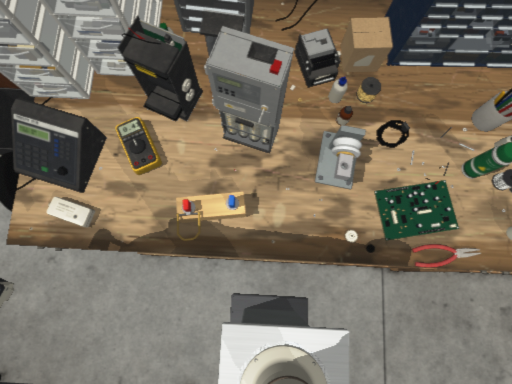

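View pics/scene0.png

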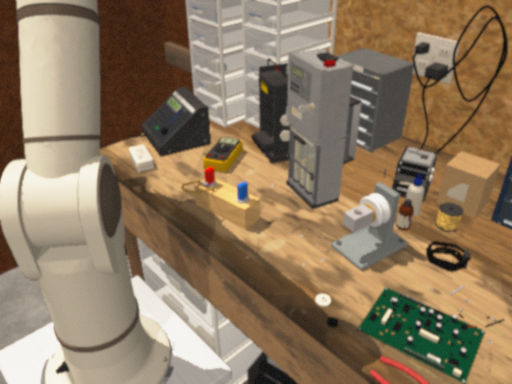

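The top view shows the red grip at (186,204) with its brass loop hanging toward the robot at about (190,232). The blue pin is at (232,201), and the axle end is near (346,165) with the white pulley above it at (347,145). The scene view agrees: red grip (209,175), axle end (352,216).

```bash
cat > h.py <<'E'
from bench import *
import cv2,numpy as np
from scipy.spatial.transform import Rotation as R
def cloud(d,i):
    K=i["mtx"];T=np.array(i["pose"]);v,u=np.mgrid[:d.shape[0],:d.shape[1]]
    c=np.stack([(u-K[0,2])/K[0,0]*d,-(v-K[1,2])/K[1,1]*d,-d],-1)
    return c@T[:3,:3].T+T[:3,3]
def ray_plane(uv,i,z):
    K=i["mtx"];T=np.array(i["pose"]);uv=np.atleast_2d(uv).astype(float)
    r=np.c_[(uv[:,0]-K[0,2])/K[0,0],-(uv[:,1]-K[1,2])/K[1,1],-np.ones(len(uv))]@T[:3,:3].T
    o=T[:3,3];return o+r*((z-o[2])/r[:,2])[:,None]
def down(yaw):  # tool down, tool y axis at world angle yaw
    y=np.array([np.cos(yaw),np.sin(yaw),0]);z=np.array([0,0,-1.]);x=np.cross(y,z)
    return R.from_matrix(np.c_[x,y,z]).as_rotvec()
def red(p):
    h=cv2.cvtColor(p,cv2.COLOR_BGR2HSV);return ((h[...,0]<8)|(h[...,0]>172))&(h[...,1]>150)&(h[...,2]>90)
def blue(p):
    h=cv2.cvtColor(p,cv2.COLOR_BGR2HSV);return (abs(h[...,0].astype(int)-110)<14)&(h[...,1]>130)&(h[...,2]>80)
def brass(p):
    h=cv2.cvtColor(p,cv2.COLOR_BGR2HSV);return (abs(h[...,0].astype(int)-21)<7)&(h[...,1]>120)&(h[...,2]>80)
E
python3 - <<'E'
from h import *
for n,bx in(("scene",[(165,195,200,222),(175,205,230,252),(190,240,335,375)]),("top",[(190,215,175,195),(190,212,224,240),(150,185,325,365)])):
    p=cv2.imread(f"pics/{n}0.png");d=np.load(f"{n}0.npy");P=cloud(d,camera_info(n))
    for (a,b,c,e),f in zip(bx,(red,blue,None)):
        q=P[a:b,c:e].reshape(-1,3)
        if f:
            q=q[f(p[a:b,c:e]).ravel()]; zt=q[:,2].max(); t=q[q[:,2]>zt-6]
            print(n,f.__name__,len(q),"ztop",zt,t.mean(0).round(1),len(t))
        else:
            t=q[(abs(q[:,2]-121)<5)];print(n,"axle",len(t),t.min(0).round(),t.max(0).round(),t.mean(0).round(1))
            if len(t)>4: print(cv2.minAreaRect(t[:,:2].astype(np.float32)))
    a=p[180:255,160:260] if n=="top" else p[150:240,160:280]
    b=p[110:195,305:385] if n=="top" else p[175:275,320:420]
    cv2.imwrite(f"c_{n}.png",np.hstack([cv2.resize(a,(400,300),interpolation=2),cv2.resize(b,(400,300),interpolation=2)]))
cv2.imwrite("pics/c.png",np.vstack([cv2.imread("c_scene.png"),cv2.imread("c_top.png")]))
E
```

```text
scene red 125 ztop 108.60457665843046 [425.1 255.2 105.6] 29
scene blue 120 ztop 108.92030945955833 [439.8 144.6 105.9] 30
scene axle 308 [ 512. -143.  116.] [618. -95. 126.] [ 547.8 -120.2  119.7]
((565.2449951171875, -119.73077392578125), (108.04817199707031, 46.42340850830078), 4.227855682373047)
top red 76 ztop 946.6028869213616 [287.1  94.8 946.6] 1
top blue 58 ztop 110.84162318166 [444.7 151.3 107.5] 45
top axle 331 [ 514. -152.  116.] [582. -94. 126.] [ 548.3 -117.5  120.7]
((547.3363647460938, -121.65399932861328), (57.74351501464844, 66.7241439819336), 87.29633331298828)
```

View pics/c.png

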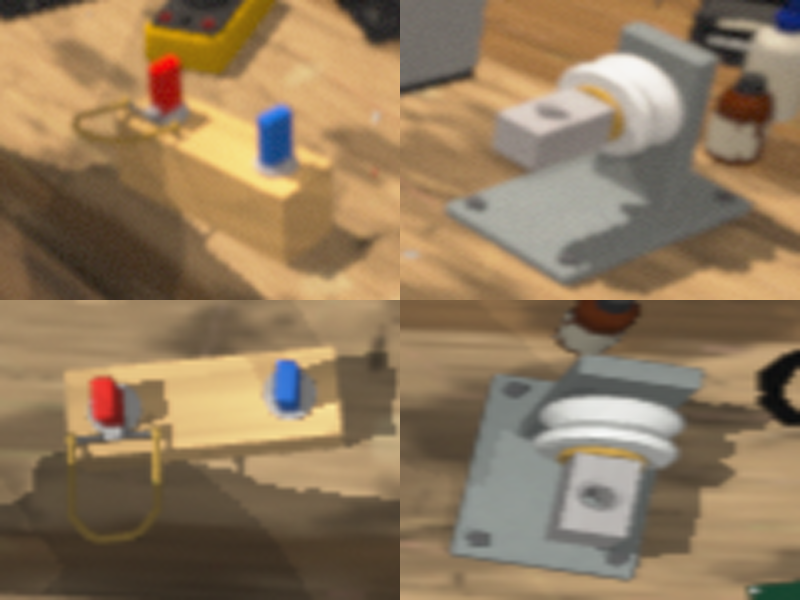

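The crops confirm it. The open loop points toward the robot (-x), the linchpin grip is long along x, and the hole is visible on the axle at about the middle of its top face. Next I move over the red pin for a closer look.

```bash
python3 - <<'E'
from h import *
move_ptp([425,253,240],down(np.deg2rad(97.6)))
i=camera_info("wrist");s=get_state();p,d=camera("wrist");cv2.imwrite("pics/w1.png",p);np.save("w1.npy",d);np.save("w1i.npy",i,allow_pickle=True)
print(s["t"],s["eef_pos"],np.round(i["pose"],3),i["mtx"])
P=cloud(d,i)
for f in(red,blue):
    m=f(p)&(abs(P[...,2]-108)<5);q=P[m]
    if len(q)>10: print(f.__name__,len(q),q.mean(0),cv2.minAreaRect(q[:,:2].astype(np.float32)))
E
```

```text
1.5833 [424.70261895 254.11346605 240.06560246] [[-1.34000e-01 -9.48000e-01 -2.90000e-01  3.46758e+02]
 [ 9.91000e-01 -1.28000e-01 -4.10000e-02  2.44315e+02]
 [ 2.00000e-03 -2.93000e-01  9.56000e-01  4.26964e+02]
 [ 0.00000e+00  0.00000e+00  0.00000e+00  1.00000e+00]] [[328.61625479   0.         254.62843196]
 [  0.         328.61625479 188.73231993]
 [  0.           0.           1.        ]]
red 309 [427.71024403 259.2695815  107.84392354] ((428.4878845214844, 259.30865478515625), (24.94527244567871, 12.168758392333984), 8.198929786682129)
blue 271 [443.23206097 151.74927578 107.76136452] ((444.2493896484375, 151.42103576660156), (11.72077751159668, 24.238075256347656), 89.63304138183594)
```

View pics/w1.png

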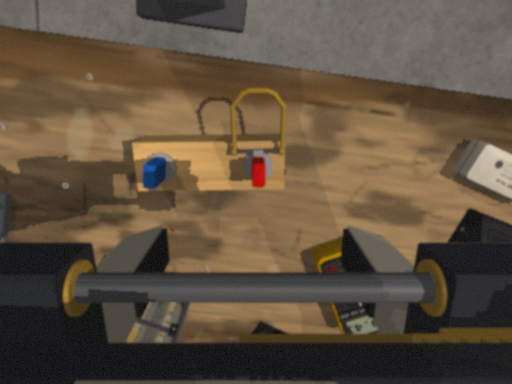

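The wrist view shows the red grip at (258,170), its loop up to (258,92) and blue at (154,172). The pin is at about (428,259) with yaw 8°. Grasp it.

```bash
python3 - <<'E'
from h import *
h=ray_plane([344.6,165],camera_info("top"),121)[0];print("hole rough",h)
r=down(np.deg2rad(98))
move_gripper(60)
move_straight([428.3,259,120],r)
move_straight([428.3,259,72],r,100)
move_gripper(0);s=get_state();print(s["t"],s["width"],s["grasp_force"],s["force"])
move_straight([428.3,259,160],r,120)
move_straight([428.3,259,245],r,150)
s=get_state();print(s["t"],s["width"],s["grasp_force"],s["force"])
# view with tool offset to the left of the hole
move_ptp([h[0]-20,h[1]+95,245],down(np.deg2rad(98)))
s=get_state();i=camera_info("wrist");p,d=camera("wrist");cv2.imwrite("pics/w2.png",p);np.save("w2.npy",d);np.save("w2i.npy",i,allow_pickle=True)
print(s["t"],s["eef_pos"],s["joints"])
E
```

```text
hole rough [ 543.18404551 -116.52580792  121.        ]
4.725 13.458075144796869 29.987573325634003 [-0.24153402 -0.73995263  0.1071944 ]
6.325 13.548477439272876 29.984456598758698 [ 0.35597373 -0.38523832 -1.71924039]
7.4583 [522.88683473 -19.43257104 244.61319553] [ 0.18466672  0.20665056 -0.227752    1.81798948  0.05006381  1.12336786
  1.6526333 ]
```

View pics/w2.png

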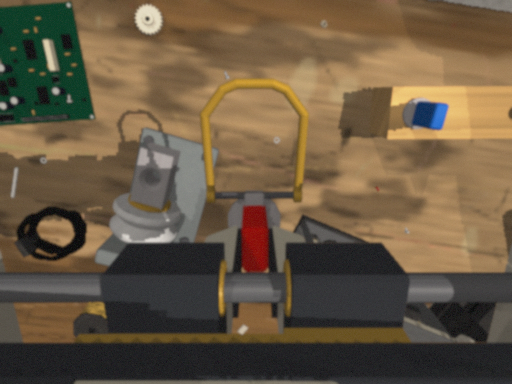

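The pin is held squarely, with the red grip at (255,238) and the loop up to (258,83). The axle end is at about (155,175) with the hole at (152,175). Next I measure the axle face, its yaw, and the hole from this view.

```bash
python3 - <<'E'
from h import *
def an(n,p,d,i,box):
    a,b,c,e=box;P=cloud(d,i)
    m=np.zeros(d.shape,np.uint8);m[a:b,c:e]=(abs(P[a:b,c:e,2]-121)<4)
    h=cv2.cvtColor(p,cv2.COLOR_BGR2HSV)
    q=P[m>0];print(n,len(q),np.median(q[:,2]),cv2.minAreaRect(q[:,:2].astype(np.float32)))
    vis=cv2.resize(p[a:b,c:e],None,fx=8,fy=8,interpolation=2);return vis
p=cv2.imread("pics/w2.png");i=np.load("w2i.npy",allow_pickle=True).item()
v=an("wrist",p,np.load("w2.npy"),i,(140,212,125,185))
t=cv2.imread("pics/top0.png")
v2=an("top",t,np.load("top0.npy"),camera_info("top"),(148,183,330,362))
cv2.imwrite("pics/c2.png",np.hstack([v[:560],cv2.resize(v2,(300,560))]))
print(v.shape,v2.shape)
E
```

```text
wrist 1817 121.0871771213624 ((546.2847900390625, -119.1922607421875), (38.74798583984375, 63.17731857299805), 80.81976318359375)
top 316 120.81145044790827 ((548.158203125, -118.57156372070312), (61.944915771484375, 67.61749267578125), 85.14918518066406)
(576, 480, 3) (280, 256, 3)
```

View pics/c2.png

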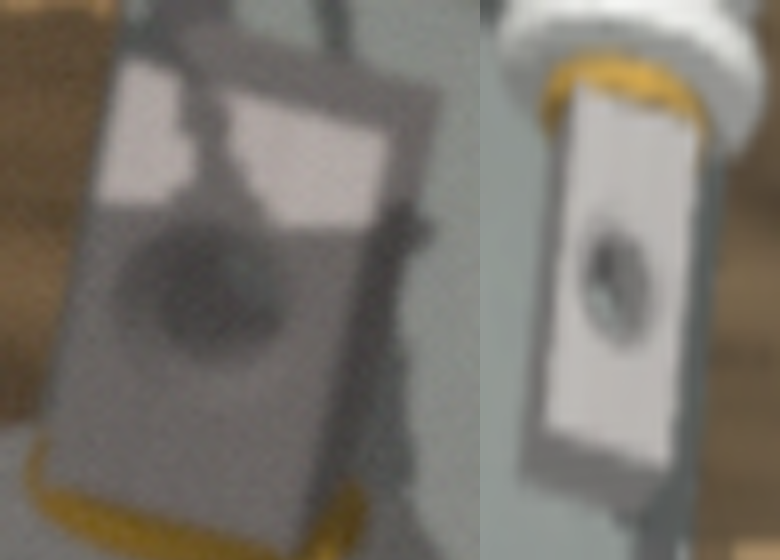

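The crops show the axle's top face. In the wrist crop the hole is centred at about (203,295), with face corners (125,58), (390,128), (300,550) and (45,485). In the top crop the hole is at (617,285).

```bash
python3 - <<'E'
from h import *
i=np.load("w2i.npy",allow_pickle=True).item();t=camera_info("top")
w=np.array([[203,295],[125,58],[390,128],[300,550],[45,485]])/8-.5+[125,140]
tp=(np.array([[617,285],[545,430],[672,470],[700,125],[572,80]])-[480,0])/[9.375,16]-.5+[330,148]
for n,q in(("w",ray_plane(w,i,121)),("t",ray_plane(tp,t,121))):
    print(n,q[:,:2].round(1).tolist())
    a=q[1:,:2];
    for u,v in((0,3),(1,2)): e=a[v]-a[u];print(" dir",np.degrees(np.arctan2(e[1],e[0])), "flip",np.degrees(np.arctan2(-e[1],-e[0])))
    f=a[:2] ;print(" end mid",f.mean(0),"width",np.linalg.norm(f[0]-f[1]), "mid hole dist",np.linalg.norm(f.mean(0)-q[0,:2]))
P=cloud(np.load("w2.npy"),i);p=cv2.imread("pics/w2.png")
# held grip: red top points
m=red(p)&(abs(np.arange(512)-255)<40)[None];q=P[m];print("red",np.median(q,0),cv2.minAreaRect(q[q[:,2]>np.percentile(q[:,2],90)-6][:,:2].astype(np.float32)))
E
```

```text
w [[541.0, -118.8], [513.1, -129.5], [517.1, -97.7], [572.5, -105.1], [568.4, -137.1]]
 dir -7.858773797019255 flip 172.14122620298076
 dir -7.578923247762545 flip 172.42107675223747
 end mid [ 515.11002403 -113.59191258] width 31.988845615081118 mid hole dist 26.418988841592185
t [[542.3, -115.4], [518.8, -96.9], [514.3, -129.3], [568.7, -136.8], [574.1, -103.8]]
 dir -7.076762480194484 flip 172.92323751980553
 dir -7.909168933741509 flip 172.0908310662585
 end mid [ 516.54633477 -113.11071844] width 32.660604308782354 mid hole dist 25.888866512261085
red [516.69358969 -19.09015633 280.42670598] ((490.67413330078125, -23.63752555847168), (91.8438720703125, 13.326428413391113), 8.675856590270996)
```

```bash
cat >> h.py <<'E'
HOLE=np.array([542.8,-117.2]);AX=np.deg2rad(-7.7);ROT=down(AX+np.pi/2)
E
python3 - <<'E'
from h import *
move_ptp([*HOLE,245],ROT)
move_straight([*HOLE,192],ROT,120)
f0=get_state()["force"];print(get_state()["eef_pos"],f0)
cv2.imwrite("pics/s3.png",camera("scene")[0])
for z in(184,176,168,160,152,144,138,134,132,131,130):
    move_straight([*HOLE,z],ROT,60)
    s=get_state();f=s["force"]-f0;print(round(s["t"],2),z,s["eef_pos"].round(1),f.round(1))
    if np.linalg.norm(f)>8: break
cv2.imwrite("pics/s4.png",camera("scene")[0])
a=[cv2.resize(cv2.imread(f"pics/{n}.png")[130:280,310:440],(400,460),interpolation=2) for n in("s3","s4")]
cv2.imwrite("pics/c4.png",np.hstack(a))
E
```

```text
[ 543.13916386 -116.32580048  192.33877636] [ 0.89567211  0.33221678 -1.22918042]
8.91 184 [ 542.6 -117.2  183.8] [-1.1 -0.8  0.7]
9.19 176 [ 542.3 -117.1  175.4] [-0.6 -1.1  0.2]
9.47 168 [ 542.3 -117.1  167.4] [-0.2 -0.9 -0.6]
9.76 160 [ 542.3 -117.1  159.4] [-0.8 -0.5 -0.2]
10.04 152 [ 542.3 -117.1  151.4] [-1.5 -0.4  0. ]
10.32 144 [ 542.3 -117.1  143.4] [-1.3  0.6 -0.8]
10.57 138 [ 542.4 -117.2  137.5] [-1.  -0.8 -0.2]
10.82 134 [ 542.6 -117.2  133.7] [-1.2  0.8 -0. ]
11.07 132 [ 542.7 -117.2  131.9] [ 0.2  0.1 -1. ]
11.32 131 [ 542.9 -117.2  131.1] [-0.7 -0.9  0.3]
11.57 130 [ 543.1 -117.5  130.9] [-3.1 -0.6  7.4]
```

View pics/c4.png

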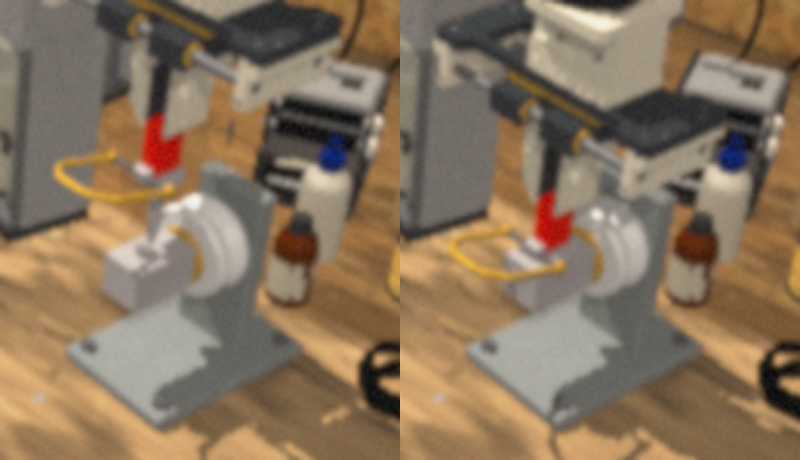

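Left crop: the pin tip enters the hole. Right crop: the collar is on the axle with the loop open past the free end, and a 7 N contact force confirms it is seated. Release, retreat, then press the loop end down.

```bash
python3 - <<'E'
from h import *
move_gripper(40)
move_straight([*HOLE,200],ROT,120)
u=np.array([np.cos(AX),np.sin(AX)]);L=HOLE-80*u
move_straight([*L,200],ROT,150);move_gripper(0)
p,d=camera("scene");cv2.imwrite("pics/s5.png",p)
move_straight([*L,158],ROT,120);f0=get_state()["force"]
for z in(146,138,130,122,114,106,98):
    move_straight([*L,z],ROT,60);s=get_state();print(round(s["t"],2),z,(s["force"]-f0).round(1),s["width"])
    if np.linalg.norm(s["force"]-f0)>12: break
pause(.3);cv2.imwrite("pics/s6.png",camera("scene")[0])
a=[cv2.resize(cv2.imread(f"pics/{n}.png")[130:280,310:440],(400,460),interpolation=2) for n in("s5","s6")]
cv2.imwrite("pics/c6.png",np.hstack(a))
E
```

```text
15.38 146 [ 0.5  0.9 -0.1] 0.2596570859548946
15.67 138 [0.3 0.6 0.1] 0.6570941661321783
15.95 130 [-0.4  0.1 -0.4] 0.4406939491175245
16.23 122 [ 0.4  0.6 -0.1] 0.3625113969620899
16.52 114 [-0.4  1.5 -0. ] 0.5210226853642052
16.8 106 [-0.3  0.7  1. ] 0.35527181851514095
17.08 98 [ 0.2 -0.8  0.6] 0.5644870582032877
```

View pics/c6.png

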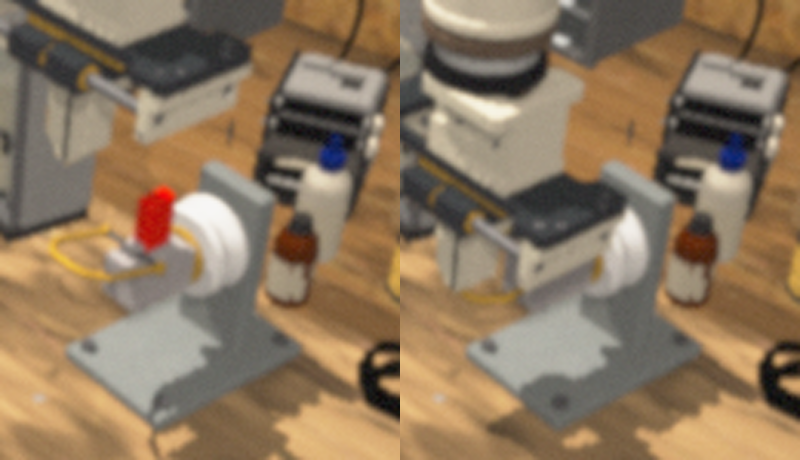

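Left crop: the pin is standing seated with the loop open. Right crop: the loop has been pushed down below the finger, with brass at (495,298). I'll back off to see whether it snapped.

```bash
python3 - <<'E'
from h import *
u=np.array([np.cos(AX),np.sin(AX)])
move_straight([*(HOLE-85*u),180],ROT,120)
move_straight([*(HOLE-130*u),230],ROT,150)
p,d=camera("scene");cv2.imwrite("pics/s7.png",p);q,e=camera("top");print(get_state()["t"])
a=[cv2.resize(p[130:280,310:440],(400,460),interpolation=2),cv2.resize(q[115:190,310:375],(400,460),interpolation=2)]
cv2.imwrite("pics/c7.png",np.hstack(a))
E
```

```text
18.9667
```

View pics/c7.png

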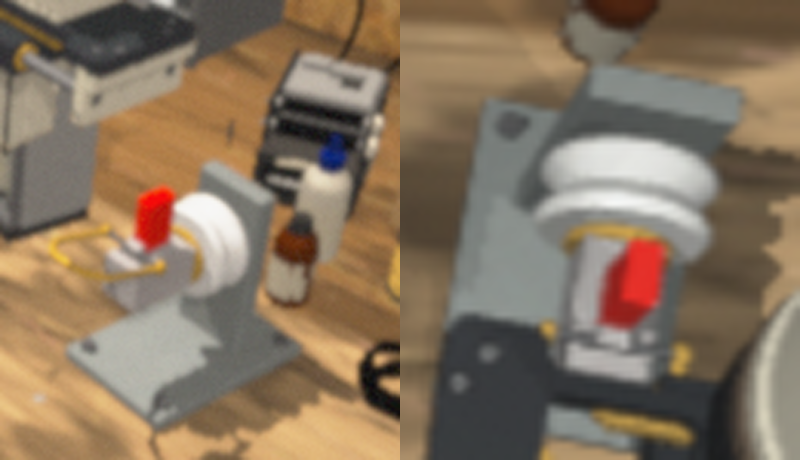

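The loop went back to open: in the scene crop the bar is at about (55,245), same as before. The pin probably tilted in its loose hole, which used up some of the swing. I'll press again, deeper and along the arc.

```bash
python3 - <<'E'
from h import *
u=np.array([np.cos(AX),np.sin(AX)])
move_straight([*(HOLE-82*u),165],ROT,150)
f0=get_state()["force"]
for dx,z in((82,150),(82,130),(81,115),(79,104),(76,96),(73,90),(70,85),(67,80)):
    move_straight([*(HOLE-dx*u),z],ROT,80);s=get_state();print(round(s["t"],2),z,s["eef_pos"].round(1),(s["force"]-f0).round(1))
    if np.linalg.norm(s["force"]-f0)>12: break
pause(.3);p6=camera("scene")[0]
move_straight([*(HOLE-82*u),110],ROT,100)
move_straight([*(HOLE-130*u),230],ROT,150)
p,d=camera("scene");cv2.imwrite("pics/s8.png",p);print(get_state()["t"])
cv2.imwrite("pics/c8.png",np.hstack([cv2.resize(x[130:280,310:440],(400,460),interpolation=2) for x in(p6,p)]))
E
```

```text
20.0 150 [ 461.1 -106.2  150.1] [ 0.3  1.3 -0.6]
20.4 130 [ 461.2 -106.1  129.8] [-0.2  0.7  0. ]
20.74 115 [ 462.2 -106.3  114.8] [-0.3  0.7  0.9]
21.03 104 [ 464.2 -106.5  103.7] [-0.6  1.3  0.7]
21.29 96 [ 467.3 -107.    95.6] [-0.5 -0.   0.4]
21.54 90 [ 470.3 -107.4   89.6] [ 0.1  1.2 -0.9]
21.79 85 [ 473.3 -107.7   84.7] [-0.3  0.9  0.6]
22.04 80 [ 476.3 -108.2   79.7] [0.4 0.5 0.6]
23.9333
```

View pics/c8.png

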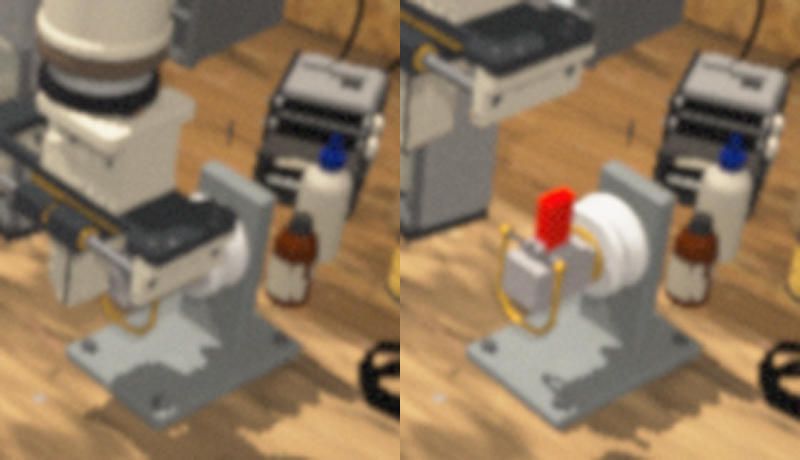

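The loop is now down round the axle, with its legs near vertical from (505,230) and (558,265) to the bar at about y=320. I'll check the angle and seating numerically from depth.

```bash
python3 - <<'E'
from h import *
u=np.array([np.cos(AX),np.sin(AX)]);v=np.array([-u[1],u[0]])
p,d=camera("scene");P=cloud(d,camera_info("scene"));box=np.zeros(d.shape,bool);box[180:245,335:368]=1
def loc(q): return np.c_[(q[:,:2]-HOLE)@u,(q[:,:2]-HOLE)@v,q[:,2]-121]
r=loc(P[red(p)&box]);
for z in range(0,50,8):
    k=r[(r[:,2]>=z)&(r[:,2]<z+8)]; print("grip",z,len(k),np.median(k,0).round(1) if len(k) else "")
print("top",np.percentile(r[:,2],98))
b=loc(P[brass(p)&box]);b=b[(b[:,0]<0)&(b[:,0]>-95)]
for z in range(-70,25,10):
    k=b[(b[:,2]>=z)&(b[:,2]<z+10)&(abs(b[:,1])<35)]
    for s in(-1,1):
        kk=k[k[:,1]*s>0]
        if len(kk): print("loop",z,s,len(kk),np.median(kk,0).round(1))
E
```

```text
grip 0 3 [-2.2 -7.4  6.2]
grip 8 22 [-3.9 -8.2 13.5]
grip 16 34 [-7.7 -7.4 19.6]
grip 24 37 [-11.1  -6.6  28. ]
grip 32 33 [-9.3 -7.7 36.4]
grip 40 59 [-2.7 -3.3 43.4]
grip 48 0 
top 45.397502010615526
loop -70 1 1 [-19.9   8.1 -61.6]
loop -60 1 20 [-19.4  11.2 -57.1]
loop -50 1 11 [-20.3  21.  -46.4]
loop -40 -1 2 [-21.  -29.2 -37.4]
loop -40 1 5 [-18.7  25.3 -39.2]
loop -30 -1 3 [-20.5 -29.  -21.9]
loop -30 1 4 [-21.1  23.9 -25.2]
loop -20 -1 6 [-20.2 -28.4 -14.6]
loop -20 1 4 [-20.8  23.2 -15.9]
loop -10 -1 8 [-19.5 -28.   -6.3]
loop -10 1 6 [-19.7  23.8  -4.3]
loop 0 -1 14 [-19.1 -27.9   6.8]
loop 0 1 13 [-20.   24.3   6.6]
loop 10 -1 2 [-18.8 -28.5  10.2]
loop 10 1 2 [-20.6  24.8  11.5]
```

The loop is vertical: x stays at -19 to -21 mm all the way down, with the end bar about 60 mm below. The grip top is 45–46 mm up, so the collar is seated, and the robot is clear.

```bash
python3 -c "
from bench import *
print(get_state()['t'],sign_off())"
```

```text
the job is handed in; nothing more can be done
23.9833 None
```

The linchpin is seated in the axle's cross hole with its loop snapped fully shut round the axle (on the second press), the blue pin was left in the rack untouched, and the job was handed in at 24 s.

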